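Empty the heat-sink hopper into its catch pan

ROBOT

A 6-joint arm with a two-finger parallel gripper is mounted at the origin on the work surface; the furniture and walls round the work are solid. World frame = base frame: x ahead of the robot, y to its left, z up, the work surface at z = 0. Lengths are in m, angles in degrees, forces in N, time in s.
With the tool pointing down it reaches from about 0.3 to 0.85 m from the base axis. Payload 4.2 kg.
Tool frame: the origin (TCP) lies at the very end of the fingers, on their centre line; the grasp point (between the pads) lies 19 mm behind it; z points along the fingers, x is the direction in which the jaws open and shut, and the axes are right-handed (so a half turn about z gives the same grasp; the last joint's range is limited). The gripper opens to 91 mm and grips with 3 to 60 N. Pads are 32 mm wide; open, the fingers measure 118 mm over their backs; the gripper's body (76 mm by 178 mm) begins 60 mm behind the grasp point.
Start: joints at [-67.38, 18.312, 89.639, -0, 72.044, -1.146], TCP at [0.232, -0.526, 0.214] pointing down, gripper open.
Joint ranges: [-177.97, 177.97], [-48.28, 115.42], [12.27, 149.76], [-77.06, 257.06], [2.81, 150.46], [-146.56, 146.56]. Speed limits (degrees/s): [147.25, 147.25, 180, 180, 180, 180].

INTERFACE

Orientations are given as [roll, pitch, yaw] about the fixed x, y, z axes, in that order (R = Rz(yaw) Ry(pitch) Rx(roll)).
In Python, from rig import ctrl gives the robot as it stands. The module is installed in compiled form; this text tells all that it offers.
- The arm moves only by the tool arm_command, never from a script. Its argument "increments" is a list of rows, each a list of 7 numbers: the finger opening in mm, from 0 to 91.2, then the shift along the tool's x, y, z in mm, then the turn, a rotation vector about the tool's x, y, z in rad. In form: [[fingers, dx, dy, dz, ax, ay, az], ...]. A call has exactly 5 rows; each row shifts and turns the pose as measured when the row begins, along the tool's axes as they then stand; what a row does not reach is not made up. A row lasts 1/12 s, in which the tool goes at most 41.7 mm and 7.16 degrees, less where a joint would pass 70% of its speed; a pose out of reach is approached as far as the arm can. A call with a gripper value outside its range is refused whole. The fingers move at their own pace and stop on an object; "newtons" is the grip in N (left out, the last holds). Time passes only in rows, so rows that do not move let the fingers close, or fill a call up. It gives the time, the measured TCP pose, the force and the opening at its end, in the units of the state.
- ctrl.get_obs(): the state, without advancing time (a new reading comes with each control period).
- ctrl.read_camera(name): name is "scene" or "top" or "wrist"; returns a dict with "image" (420x560x3 uint8, blue, green, red), "range_z" (420x560 float32, m along the optical axis (not along the pixel's ray), 0 where there is no reading), "mtx" (3x3 intrinsics, pixels), "dist" ([k1, k2, p1, p2, k3] as OpenCV has them; the pictures are not rectified), "R" (3x3) and "t" (3): a world point X has camera coordinates R X + t. Camera axes: x right, y down, z forward; pixel columns grow to the right and rows downward; lengths in m; the calibration is good to about 2 mm. A picture is of the moment at which its call begins.
- ctrl.finish_job(): hands the job in, once; it reports no verdict.
The state is a dict: "time": time; "qpos": joint angles; "qvel": joint speeds; "tau": joint torques, N m; "tool_pos": TCP position; "ee_rot": TCP orientation; "force": force on the tool from outside, world axes, zero at the start; "torque": the same for the moment, N m; "gripper_width": finger opening in m.
Only numpy, scipy, OpenCV 4.12 (cv2) and the standard library are available. Lean on these libraries where they do the work, as an engineer would, in place of code of your own. Each camera call takes 0.05 s, during which the arm holds its last target. There are 200 camera calls.

TASK

Stand the catch pan on the bench under the hopper's chute while the gate is still shut, then draw the slide gate out to its end stop so that both heat sinks drop into the pan. Push the gate fully home again and bring the pan with both heat sinks back to stand flat in the middle of the rubber mat. Let no heat sink fall on the bench and keep the pan level.

Things in the scene. Friction and masses are not known exactly. Their poses are not given: they have to be found in the camera images.
- hopper: Fixed bench feed hopper: grey sheet-metal chute, 76 x 68 mm outside, 88 to 210 mm above the bench, lip flared to about 98 x 92 mm. Origin on the bench below the chute. x = towards the rear bracket, away from the robot, y = the way the gate is drawn out, z up. Bracket and foot stand 64 to 101 mm along +x, up to 35 mm either side; in front (-x) and at the sides the space below the chute is open
- chute_mouth (a point): Centre of the chute's downward mouth (opening 68 mm along x, 60 mm along y), 88 mm above the bench; axes as the hopper's. Two gate guides reach 80 mm from here along +y, 93 to 111 mm above the bench. Two heat sinks lie one on the other in the chute, on the gate. Machines stand close behind the hopper: bring the pan in from the right (-y) or front, its handle to the front
- gate_grip (a point): Grip point of the slide gate: centre of an upright black square post, 16 x 16 mm, which stands from 104 mm to 152 mm above the bench; this point is 130 mm above it. Axes like those of the hopper (sides of the post along x and y). With the gate shut it lies 104 mm from the mouth along +y; the post moves with the gate
- gate (a joint): Travel of the steel slide gate in m along +y of the hopper: 0 = fully home (shut), 0.068 = drawn out against its end stop. It is a level slide with about 3 N of friction and stays where it is left; it may start up to 5 mm open
- pan_center (a point): Underside centre of the loose square sheet-steel catch pan, 110 x 110 mm outside, walls 3 mm thick and 44 mm high, open on top, 0.18 kg. Axes: -x = towards its handle, z up
- pan_grip (a point): Grip point in the middle of the free part of the pan's straight black handle, 120 mm from the pan's centre along the pan's -x, 30 mm above its underside. The handle is a bar 16 mm wide (along the pan's y), 14 mm high, level, and runs from 55 to 144 mm from the pan's centre along -x
- mat_center (a point): Centre of the thin black rubber mat, 130 x 130 mm, about 1 mm thick, flush with the bench (things slide over its edge freely). The pan starts on it. Axes: x and y along its sides, z up. A machine's front stands 80 to 150 mm behind this point; a 10 mm cord crosses the bench to the right of the pan's handle
- sink_1_center (a point): Centre of the lower finned aluminium heat sink, 60 x 34 x 20 mm, 0.06 kg, at first lying in the chute on the gate
- sink_2_center (a point): Centre of the upper heat sink, the same as the first, at first lying on it in the chute

How it is judged:
By the outcome, as a careful person would: the job done as asked, in the order asked, and still so for the second after the job is handed in, with the robot touching nothing.
It also fails if it takes over 67 s, if anything falls off the work surface, if the arm or the gripper's body presses on something with over 40 N, if the wrist force passes 120 N, or if a joint passes its speed limit or range.

## Working session

There is one attempt and no reset: what is moved stays moved. The work goes in short steps, Python scripts to look and compute and a tool call to move; the robot and the scene stay as the last step left them, time stands still between calls to the robot, and variables do not carry over. Pictures are saved under pics/ and viewed, about 8 in all and at most 12, crops included, and the job is handed in when it is done.

Besides the shell and the picture viewer there is one more tool, called after "Emit:" as name(argument=value, ...), one argument or row to a line, values as JSON. arm_command: Moves the arm, as the interface text tells. Its arguments: {"type":"object","properties":{"increments":{"type":"array","items":{"type":"array","items":{"type":"number"}}},"newtons":{"type":"number"}},"required":["increments"]}

```bash
mkdir -p pics
python3 - <<'E'
from rig import ctrl
import cv2,numpy as np,pickle
print(ctrl.get_obs())
d={n:ctrl.read_camera(n) for n in("scene","top")}
pickle.dump(d,open("cam0.pkl","wb"))
for n in d:
    cv2.imwrite(f"pics/{n}0.png",d[n]["image"]); print(n,d[n]["R"],d[n]["t"],d[n]["mtx"],d[n]["dist"])
E
```

```text
{'time': 0.0, 'qpos': array([-6.73799873e+01,  1.83525727e+01,  8.97057810e+01, -8.22566125e-04,
        7.20430117e+01, -1.14669705e+00]), 'qvel': array([-0.03229755, -0.027161  ,  0.03653775,  0.0184926 ,  0.00186156,
        0.04351176]), 'tau': array([ 2.06383957e-03, -4.12465417e+01, -2.31970632e+01,  7.27993716e-02,
        4.54833987e-02, -1.42139929e-04]), 'tool_pos': array([ 0.23153169, -0.52578411,  0.21311517]), 'ee_rot': array([-1.79998753e+02,  1.01360738e-01, -6.62330349e+01]), 'force': array([-0.23115039, -0.77145236, -0.30989658]), 'torque': array([ 0.01991771, -0.02896238, -0.0007696 ]), 'gripper_width': 0.09114136816523617}
scene [[ 0.53164733 -0.84674655  0.01927197]
 [-0.37415656 -0.25521378 -0.89155639]
 [ 0.75984077  0.46678283 -0.4524995 ]] [-0.45412902  0.21334921  0.64289968] [[466.62755278   0.         279.90041819]
 [  0.         466.62755278 201.90672689]
 [  0.           0.           1.        ]] [-0.11125894  0.          0.          0.          0.        ]
top [[-0.00737537 -0.99990006 -0.01206113]
 [-0.99795627  0.00812556 -0.06338185]
 [ 0.06347352  0.01156902 -0.99791646]] [-0.2392799   0.46793464  0.91548906] [[535.51796412   0.         275.86445893]
 [  0.         535.51796412 212.25292437]
 [  0.           0.           1.        ]] [0.03948079 0.         0.         0.         0.        ]
```

View pics/scene0.png

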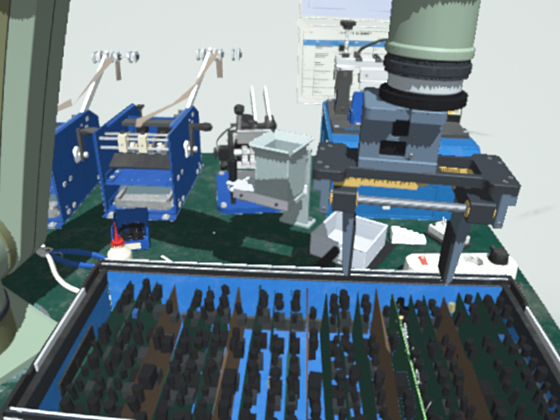

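View pics/top0.png

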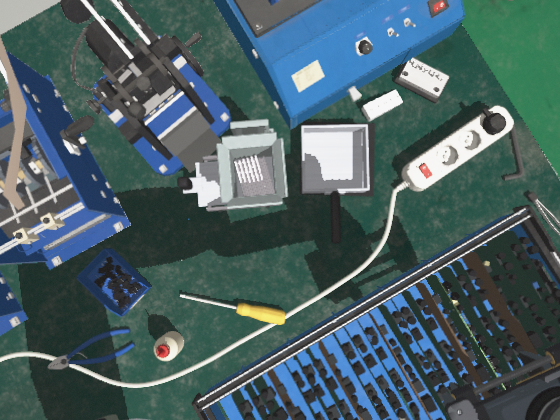

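The scene view shows hopper, pan and gripper. In the top view the pan is at about (335,160) with its handle down to (336,240), the hopper is at (252,168), and the gate post is at (185,184). Next I'll measure these with range data.

```bash
cat > h.py <<'E'
import numpy as np,cv2
def cloud(c):
    z=c["range_z"]; h,w=z.shape
    u,v=np.meshgrid(np.arange(w),np.arange(h))
    p=cv2.undistortPoints(np.stack([u,v],-1).reshape(-1,1,2).astype(np.float32),c["mtx"],c["dist"]).reshape(h,w,2)
    P=np.dstack([p[...,0]*z,p[...,1]*z,z])
    W=(P-c["t"])@c["R"]
    W[z==0]=np.nan
    return W
def ray(c,u,v,h):
    "world point of pixel at height h"
    p=cv2.undistortPoints(np.array([[[u,v]]],np.float32),c["mtx"],c["dist"]).reshape(2)
    d=c["R"].T@np.array([p[0],p[1],1]); o=-c["R"].T@c["t"]
    return o+d*(h-o[2])/d[2]
E
python3 - <<'E'
from h import *;import pickle
d=pickle.load(open("cam0.pkl","rb"));c=d["top"];W=cloud(c);im=c["image"]
def box(n,u0,u1,v0,v1,z0,z1,dark=None):
    S=W[v0:v1,u0:u1];m=(S[...,2]>z0)&(S[...,2]<z1)
    if dark: m&=im[v0:v1,u0:u1].max(-1)<dark
    p=S[m]; 
    r=cv2.minAreaRect((p[:,:2]*1000).astype(np.float32)); print(n,len(p),"med",np.median(p,0).round(4),"rect",r, "lo",np.percentile(p,2,0).round(4),"hi",np.percentile(p,98,0).round(4))
box("bench",300,380,250,265,-.02,.02)
box("panrim",290,385,115,205,.036,.052)
box("handle",320,350,196,250,.02,.05)
box("handle_end",320,350,225,250,.02,.05)
box("handle_nr",320,350,200,215,.02,.05)
box("hopper lip",205,300,110,215,.19,.23)
box("post",170,200,170,200,.135,.17)
box("sinks",232,272,150,190,.1,.18)
x0,y0,x1,y1=160,100,400,260
cv2.imwrite("pics/top0z.png",cv2.resize(im[y0:y1,x0:x1],None,fx=3.3,fy=3.3,interpolation=cv2.INTER_CUBIC))
E
```

```text
bench 1196 med [ 0.3877 -0.3535 -0.0007] rect ((387.6633605957031, -353.600830078125), (138.62290954589844, 24.57366371154785), 89.64559173583984) lo [ 0.3754 -0.42   -0.0041] hi [ 0.4001 -0.2861  0.007 ]
panrim 858 med [ 0.5592 -0.3421  0.0445] rect ((553.5776977539062, -333.2104797363281), (132.23587036132812, 151.62220764160156), 88.8746566772461) lo [ 0.4845 -0.3988  0.0364] hi [ 0.6204 -0.2801  0.0484]
handle 464 med [ 0.4525 -0.3427  0.0355] rect ((451.8618469238281, -343.237060546875), (79.93407440185547, 16.230628967285156), 0.8372942805290222) lo [ 0.4136 -0.3508  0.0295] hi [ 0.4908 -0.3352  0.0394]
handle_end 178 med [ 0.4271 -0.3427  0.0356] rect ((427.15093994140625, -343.6924133300781), (15.753982543945312, 30.364749908447266), 89.21829223632812) lo [ 0.412  -0.3513  0.0306] hi [ 0.4423 -0.336   0.0394]
handle_nr 150 med [ 0.4727 -0.3422  0.0353] rect ((472.8464660644531, -342.7506408691406), (15.482598304748535, 24.192590713500977), 89.51235961914062) lo [ 0.4609 -0.3505  0.0295] hi [ 0.4847 -0.3351  0.0388]
hopper lip 2678 med [ 0.5161 -0.2094  0.2038] rect ((512.5942993164062, -211.39373779296875), (100.75228881835938, 92.83718872070312), 4.513622283935547) lo [ 0.4628 -0.2567  0.1934] hi [ 0.5611 -0.1661  0.2105]
post 126 med [ 0.5034 -0.1065  0.1498] rect ((503.61236572265625, -105.25187683105469), (15.512596130371094, 15.413284301757812), 0.571830689907074) lo [ 0.4962 -0.1127  0.1376] hi [ 0.511  -0.0978  0.1541]
sinks 1574 med [ 0.5245 -0.2082  0.1286] rect ((519.6617431640625, -209.9040069580078), (55.610904693603516, 59.45456314086914), 3.091118574142456) lo [ 0.4946 -0.2367  0.1019] hi [ 0.5482 -0.1802  0.1712]
```

View pics/top0z.png

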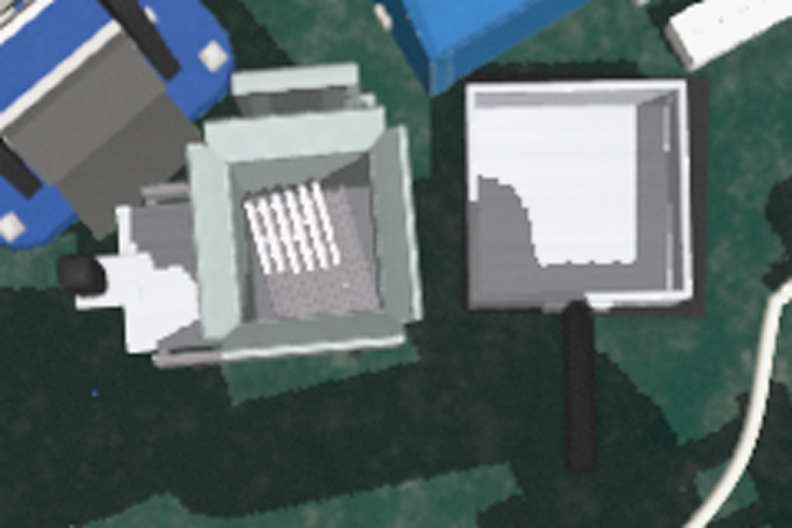

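The zoom shows pan, handle, hopper lip and gate post clearly. The hopper is turned by about 5°, and the mat's dark edge is visible to the right of and behind the pan. Next come corner refinement and clearance checks.

```bash
cat >> h.py <<'E'
from scipy.spatial.transform import Rotation as Ro
def goto(o,p,yaw):
    "tool-frame shift mm and turn rad to TCP p, straight down, yaw deg"
    R=Ro.from_euler("xyz",o["ee_rot"],degrees=True); T=Ro.from_euler("xyz",[180,0,yaw],degrees=True)
    return (R.inv().apply(np.array(p)-o["tool_pos"])*1000).round(1),(R.inv()*T).as_rotvec().round(4)
E
python3 - <<'E'
from h import *;import pickle
from rig import ctrl
d=pickle.load(open("cam0.pkl","rb"));c=d["top"];W=cloud(c);Z=W[...,2]
f=lambda a,b,h:ray(c,160+a/3.3,100+b/3.3,h)[:2].round(4)
print("pan rim", [f(*q,.044) for q in((466,82),(688,80),(692,303),(468,308))])
print("mat", [f(*q,0.001) for q in((707,78),(704,316),(470,66),(640,66))])
print("lip", [f(*q,.21) for q in((188,146),(205,338),(403,126),(422,318),(235,357),(405,345),(205,125),(383,108))])
print("post",f(83,273,.152))
m=(W[...,0]>.39)&(W[...,0]<.64)&(W[...,1]>-.16)&(W[...,1]<.06)
for x in np.arange(.39,.66,.03):
    print(x.round(2),[ (round(float(np.nanmax(Z[s])),2) if (s:=(abs(W[...,0]-x)<.015)&(abs(W[...,1]-y)<.015)).any() else None) for y in np.arange(-.16,.07,.03)])
# gripped-site neighbourhood near handle, front of hopper
for x in np.arange(.28,.46,.03):
    print(x.round(2),[ (round(float(np.nanmax(Z[s])),2) if (s:=(abs(W[...,0]-x)<.015)&(abs(W[...,1]-y)<.015)).any() else None) for y in np.arange(-.45,-.1,.03)])
o=ctrl.get_obs()
print(goto(o,[.434,-.3435,.12],-89.1))
E
```

```text
pan rim [array([ 0.6119, -0.2872]), array([ 0.6117, -0.4007]), array([ 0.4971, -0.4008]), array([ 0.4956, -0.2871])]
mat [array([ 0.6224, -0.4179]), array([ 0.4945, -0.414 ]), array([ 0.6304, -0.2911]), array([ 0.6294, -0.3822])]
lip [array([ 0.5481, -0.1647]), array([ 0.4676, -0.1717]), array([ 0.5557, -0.2546]), array([ 0.4752, -0.2618]), array([ 0.4596, -0.1841]), array([ 0.464 , -0.2546]), array([ 0.5569, -0.1718]), array([ 0.5634, -0.2463])]
post [ 0.5022 -0.1104]
0.39 [0.0, 0.0, 0.0, 0.0, 0.0, 0.0, 0.05, 0.05]
0.42 [0.01, 0.0, 0.0, 0.0, 0.0, 0.0, 0.01, 0.04]
0.45 [0.11, 0.11, 0.0, 0.0, 0.0, 0.0, 0.19, 0.18]
0.48 [0.21, 0.11, 0.11, 0.0, 0.0, 0.0, 0.19, 0.19]
0.51 [0.21, 0.11, 0.16, 0.0, 0.0, 0.0, 0.08, 0.19]
0.54 [0.21, 0.11, 0.05, 0.04, 0.02, 0.01, 0.0, 0.19]
0.57 [0.21, 0.05, 0.07, 0.23, 0.23, 0.14, 0.18, 0.18]
0.6 [0.04, 0.08, 0.18, 0.23, 0.23, 0.15, 0.18, 0.18]
0.63 [0.02, 0.12, 0.18, 0.19, 0.2, 0.19, 0.15, 0.11]
0.66 [0.02, 0.13, 0.19, 0.19, 0.19, 0.18, 0.16, 0.09]
0.28 [0.11, 0.09, 0.1, 0.11, 0.11, 0.11, 0.11, 0.03, 0.03, 0.02, 0.0, 0.0]
0.31 [0.11, 0.11, 0.11, 0.11, 0.11, 0.01, 0.01, 0.03, 0.03, 0.02, 0.02, 0.02]
0.34 [0.11, 0.11, 0.11, 0.01, 0.01, 0.0, 0.0, 0.0, 0.0, 0.0, 0.0, 0.0]
0.37 [0.11, 0.01, 0.01, 0.01, 0.0, 0.0, 0.01, 0.0, 0.0, 0.0, 0.0, 0.0]
0.4 [0.0, 0.01, 0.0, 0.04, 0.04, 0.0, 0.0, 0.0, 0.0, 0.0, 0.0, 0.0]
0.43 [0.01, 0.01, 0.0, 0.04, 0.04, 0.0, 0.0, 0.0, 0.0, 0.0, 0.01, 0.0]
(array([ -85.1, -258.7,   93.3]), array([3.000e-04, 1.600e-03, 3.991e-01]))
```

Emit:
arm_command(
  increments=[
    [50, 0, 0, 0, 0, 0, 0.1],
    [50, 0, 0, 0, 0, 0, 0.1],
    [50, 0, 0, 0, 0, 0, 0.1],
    [50, 0, 0, 0, 0, 0, 0.1],
    [50, 0, 0, 0, 0, 0, 0],
  ],
)

```text
time: 0.52
tool_pos: [0.2309, -0.5243, 0.2106]
ee_rot: [179.8, 0.4, -90.2]
force: [0.2, 0.1, 0.3]
gripper_width: 0.0606
```

Emit:
arm_command(
  increments=[
    [50, -22.5, -25.7, 0, 0, 0, 0],
    [50, -22.5, -25.7, 0, 0, 0, 0],
    [50, -22.5, -25.7, 0, 0, 0, 0],
    [50, -22.5, -25.7, 0, 0, 0, 0],
    [50, -22.5, -25.7, 0, 0, 0, 0],
  ],
)

```text
time: 0.93
tool_pos: [0.3584, -0.4124, 0.2083]
ee_rot: [179.6, 0.4, -90.1]
force: [0.5, -0.9, -1.2]
gripper_width: 0.0502
```

Emit:
arm_command(
  increments=[
    [50, -22.5, -25.7, 0, 0, 0, 0],
    [50, -22.5, -25.7, 0, 0, 0, 0],
    [50, -22.5, -25.7, 0, 0, 0, 0],
    [50, 0, 0, 35, 0, 0, 0],
    [50, 0, 0, 35, 0, 0, 0],
  ],
)

```text
time: 1.35
tool_pos: [0.4473, -0.3385, 0.143]
ee_rot: [-179.5, -0.1, -88.9]
force: [0.0, -1.1, -0.1]
gripper_width: 0.0502
```

Run:
```python
from h import *;import pickle
from rig import ctrl
o=ctrl.get_obs();print(o["time"],o["tool_pos"],o["ee_rot"],o["gripper_width"])
print(goto(o,[.434,-.343,.012],-89.2))
w=ctrl.read_camera("wrist");cv2.imwrite("pics/w1.png",w["image"])
W=cloud(w);Z=W[...,2]
m=(Z>.027)&(Z<.042)&(W[...,0]>.41)&(W[...,0]<.49)&(abs(W[...,1]+.343)<.02)
p=W[m];print(len(p), p.mean(0) if len(p) else 0)
if len(p):
    print(cv2.minAreaRect((p[:,:2]*1000).astype(np.float32)),p.min(0),p.max(0))
d=pickle.load(open("cam0.pkl","rb"))
for n in d:
    W=cloud(d[n]);Z=W[...,2];m=(W[...,1]>-.17)&(W[...,1]<.08)&(W[...,0]>.42)&(W[...,0]<.57)
    print(n)
    for x in np.arange(.43,.61,.02):
        print(x.round(2),[ (int(1000*np.nanmax(Z[s])) if (s:=(abs(W[...,0]-x)<.01)&(abs(W[...,1]-y)<.01)).any() else None) for y in np.arange(-.15,.08,.02)])
```

```text
1.35 [ 0.44734986 -0.33846598  0.14299482] [-1.79545703e+02 -6.39415112e-02 -8.88610726e+01] 0.050151207577157464
(array([  4.1,  14.5, 130.9]), array([-0.0079, -0.0011,  0.0059]))
1552 [ 0.45369581 -0.34380727  0.03569064]
((452.24560546875, -343.87005615234375), (75.3927230834961, 16.022401809692383), 0.4710852801799774) [ 0.41455172 -0.35208516  0.03078041] [ 0.48989843 -0.33592496  0.03809662]
scene
0.43 [2, 2, 2, 2, 2, 2, 2, 2, 2, 10, 7, 171]
0.45 [1, 2, 2, 2, 3, 3, 2, 3, 120, 13, 175, 189]
0.47 [112, 112, 104, 2, 2, 2, 2, 3, 97, 189, 174, 174]
0.49 [106, 106, 150, 145, 2, 3, 2, 3, 2, 189, 188, 175]
0.51 [106, 107, 153, 151, 3, 2, 2, 2, 2, 82, 189, 189]
0.53 [105, 106, 105, 2, 15, 19, 13, 3, 2, 2, 189, 190]
0.55 [3, 111, 104, 43, 15, 22, 15, 2, 2, 3, 119, 188]
0.57 [2, 3, 15, 16, 90, 115, 133, 133, 2, 172, 177, 189]
0.59 [2, 13, 16, 91, 232, 233, 147, 134, 170, 180, 179, 174]
top
0.43 [5, 2, 2, 3, 2, 3, 3, 3, 3, 9, 7, 181]
0.45 [2, 2, 2, 4, 3, 3, 2, 2, 8, 174, 175, 189]
0.47 [113, 111, 2, 2, 3, 2, 3, 2, 175, 189, 175, 174]
0.49 [106, 107, 155, 148, 2, 3, 3, 2, 4, 188, 189, 175]
0.51 [106, 107, 155, 152, 3, 3, 3, 2, 2, 150, 190, 189]
0.53 [106, 106, 104, 47, 13, 19, 16, 4, 2, 4, 189, 191]
0.55 [112, 111, 47, 44, 32, 25, 17, 15, 3, 3, 106, 190]
0.57 [46, 47, 44, 70, 91, 124, 135, 135, 14, 176, 178, 188]
0.59 [47, 44, 75, 90, 234, 234, 148, 136, 172, 181, 179, 126]
```

Emit:
arm_command(
  increments=[
    [50, 3, 8, 30, -0.008, 0, 0.01],
    [50, 2, 6, 30, 0, 0, 0],
    [50, 0, 0, 25, 0, 0, 0],
    [50, 0, 0, 10, 0, 0, 0],
    [50, 0, 0, 0, 0, 0, 0],
  ],
)

```text
time: 1.82
tool_pos: [0.4318, -0.3429, 0.0411]
ee_rot: [179.7, 0.2, -88.9]
force: [0.4, -0.5, -0.4]
gripper_width: 0.0503
```

Run:
```python
from h import *
from rig import ctrl
o=ctrl.get_obs();print(o["time"],o["tool_pos"],o["ee_rot"],goto(o,[.434,-.344,.012],-89.5))
```

```text
1.8167 [ 0.43183581 -0.3428573   0.04113292] [179.6989543    0.24289704 -88.9357766 ] (array([ 1.3, -2.3, 29.1]), array([0.0053, 0.0042, 0.0099]))
```

Emit:
arm_command(
  increments=[
    [50, 1, -2, 15, 0.005, 0.004, 0.01],
    [50, 0, 0, 10, 0, 0, 0],
    [50, 0, 0, 4, 0, 0, 0],
    [50, 0, 0, 0, 0, 0, 0],
    [50, 0, 0, 0, 0, 0, 0],
  ],
)

```text
time: 2.23
tool_pos: [0.4363, -0.3469, 0.016]
ee_rot: [-179.7, -0.2, -89.4]
force: [0.7, -0.1, 0.9]
gripper_width: 0.0497
```

Emit:
arm_command(
  increments=[
    [5, 0, 0, 0, 0, 0, 0],
    [5, 0, 0, 0, 0, 0, 0],
    [5, 0, 0, 0, 0, 0, 0],
    [5, 0, 0, 0, 0, 0, 0],
    [5, 0, 0, 0, 0, 0, 0],
  ],
  newtons=45,
)

```text
time: 2.65
tool_pos: [0.438, -0.3481, 0.0195]
ee_rot: [-179.5, -0.4, -89.3]
force: [0.6, 0.2, -0.7]
gripper_width: 0.0196
```

Emit:
arm_command(
  increments=[
    [5, 0, 0, 0, 0, 0, 0],
    [5, 0, 0, -4, 0, 0, 0],
    [5, 0, 0, -4, 0, 0, 0],
    [5, 0, 0, -2, 0, 0, 0],
    [5, 0, 0, 0, 0, 0, 0],
  ],
)

```text
time: 3.07
tool_pos: [0.4368, -0.3472, 0.0297]
ee_rot: [-179.6, -0.3, -89.3]
force: [-0.1, 0.6, -2.2]
gripper_width: 0.0157
```

Emit:
arm_command(
  increments=[
    [5, 0, 8, 0, 0, 0, 0],
    [5, 0, 12, 0, 0, 0, 0],
    [5, 0, 12, 0, 0, 0, 0],
    [5, -8, 10, 0, 0, 0, 0],
    [5, -14, 4, 0, 0, 0, 0],
  ],
)

```text
time: 3.48
tool_pos: [0.3862, -0.3271, 0.029]
ee_rot: [-179.6, -0.4, -89.3]
force: [0.1, -0.2, -1.2]
gripper_width: 0.0157
```

Emit:
arm_command(
  increments=[
    [5, -16, 0, 0, 0, 0, 0],
    [5, -16, 0, 0, 0, 0, 0],
    [5, -16, 0, 0, 0, 0, 0],
    [5, -16, 0, 0, 0, 0, 0],
    [5, -8, 0, 0, 0, 0, 0],
  ],
)

```text
time: 3.9
tool_pos: [0.3746, -0.2507, 0.0277]
ee_rot: [180.0, -0.2, -89.7]
force: [-0.2, 0.5, -1.7]
gripper_width: 0.0159
```

Run:
```python
from h import *
from rig import ctrl
o=ctrl.get_obs();print(o["time"],o["tool_pos"],o["ee_rot"],goto(o,[.3905,-.214,.030],-89.3))
c=ctrl.read_camera("top");im=c["image"]
import pickle;pickle.dump(c,open("top1.pkl","wb"))
cv2.imwrite("pics/t1.png",cv2.resize(im[80:280,180:440],None,fx=3,fy=3,interpolation=cv2.INTER_CUBIC))
```

```text
3.9 [ 0.37461692 -0.25069042  0.02767943] [179.97823128  -0.18976987 -89.68502384] (array([-36.6, -16.1,  -2.4]), array([ 0.0004, -0.0033, -0.0067]))
```

View pics/t1.png

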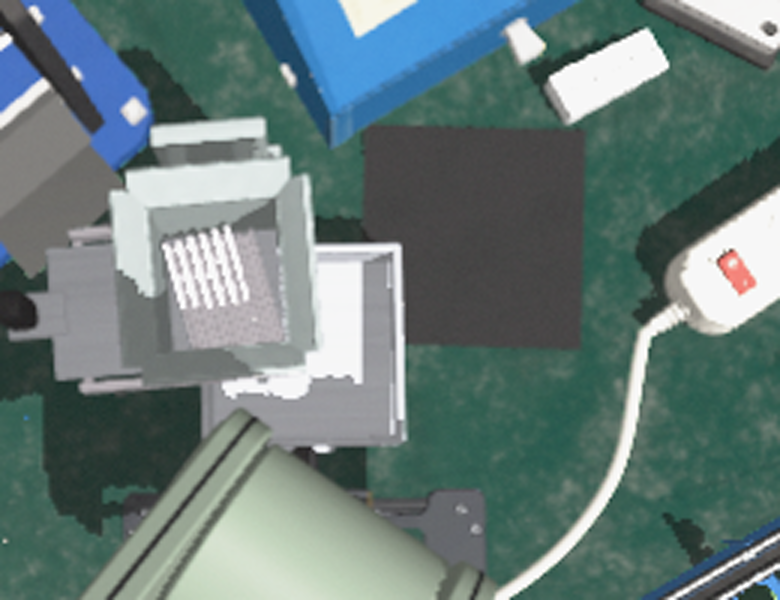

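The fourth picture shows the pan half under the hopper. The mat is now visible, with zoom corners at TL (366,126), TR (584,130) and BR (581,349).

Emit:
arm_command(
  increments=[
    [5, -12, -5, 0, 0, 0, 0],
    [5, -12, -5, 0, 0, 0, 0],
    [5, -8, -4, 0, 0, 0, 0],
    [5, -1, 0, 0, 0, 0, 0],
    [5, 0, 0, 0, 0, 0, 0],
  ],
)

```text
time: 4.37
tool_pos: [0.3866, -0.2174, 0.0279]
ee_rot: [180.0, -0.3, -89.7]
force: [0.5, -0.2, -2.1]
gripper_width: 0.0157
```

Run:
```python
from h import *;import pickle
from rig import ctrl
o=ctrl.get_obs();print(o["time"],o["tool_pos"],o["ee_rot"],goto(o,[.3905,-.214,.030],-89.3))
c=pickle.load(open("top1.pkl","rb"))
f=lambda a,b,h:ray(c,180+(a+.5)/3-.5,80+(b+.5)/3-.5,h)[:2].round(4)
print("mat",[f(*q,.001) for q in((366,126),(584,130),(581,349))])
im=c["image"];W=cloud(c)
m=(im.max(-1)<75)&(im.max(-1).astype(int)-im.min(-1)<12)&(abs(W[...,2])<.012)&(W[...,0]>.48)&(W[...,0]<.65)&(W[...,1]<-.30)&(W[...,1]>-.46)
n,l,st,_=cv2.connectedComponentsWithStats(m.astype(np.uint8));k=1+st[1:,4].argmax()
p=W[l==k];print(len(p),np.percentile(p,1,0),np.percentile(p,99,0))
print("pan rim right",f(402,243,.044),f(406,441,.044))
```

```text
4.3667 [ 0.38664532 -0.21742712  0.02793419] [179.97503394  -0.25673212 -89.68309133] (array([-3.4, -3.9, -2.1]), array([ 0.0005, -0.0045, -0.0067]))
mat [array([ 0.6275, -0.2897]), array([ 0.6236, -0.4181]), array([ 0.494, -0.414])]
4452 [ 0.49811094 -0.4144523  -0.00358832] [ 0.6245283  -0.30221366  0.00411295]
pan rim right [ 0.5507 -0.3076] [ 0.4394 -0.3085]
```

Emit:
arm_command(
  increments=[
    [5, -4, -2, 0, 0, 0, 0],
    [5, -1, 0, 3, 0, 0, 0],
    [5, 0, 0, 4, 0, 0, 0],
    [5, 0, 0, 3, 0, 0, 0],
    [5, 0, 0, 2, 0, 0, 0],
  ],
)

```text
time: 4.78
tool_pos: [0.3881, -0.214, 0.0163]
ee_rot: [180.0, -0.3, -89.7]
force: [-6.0, 1.8, 12.7]
gripper_width: 0.0156
```

Emit:
arm_command(
  increments=[
    [5, 0, 0, 1, 0, 0, 0],
    [20, 0, 0, 0, 0, 0, 0],
    [30, 0, 0, 0, 0, 0, 0],
    [40, 0, 0, 0, 0, 0, 0],
    [40, 0, 0, 0, 0, 0, 0],
  ],
)

```text
time: 5.2
tool_pos: [0.3886, -0.2153, 0.0155]
ee_rot: [-179.9, -0.4, -89.7]
force: [-0.2, -0.2, 0.4]
gripper_width: 0.0371
```

Run:
```python
from h import *;import pickle
from rig import ctrl
o=ctrl.get_obs();print(o["time"],o["tool_pos"],o["ee_rot"],o["force"])
s=ctrl.read_camera("scene");im=s["image"]
cv2.imwrite("pics/s2.png",cv2.resize(im[90:300,180:460],None,fx=2.8,fy=2.8,interpolation=cv2.INTER_CUBIC))
w=ctrl.read_camera("wrist")
W=cloud(w);Z=W[...,2]
for lo,hi in((.39,.42),(.42,.45)):
    m=(Z>.027)&(Z<.042)&(W[...,0]>lo)&(W[...,0]<hi)&(abs(W[...,1]+.213)<.02)
    p=W[m];print(len(p), p.mean(0) if len(p) else 0,p[:,1].min(),p[:,1].max(),"z")
m=(Z>.040)&(Z<.050)&(W[...,0]>.44)&(W[...,0]<.6)&(W[...,1]>-.29)&(W[...,1]<-.14)
p=W[m];print("rim",len(p),np.percentile(p,[2,50,98],axis=0).round(4))
```

```text
5.2 [ 0.38857787 -0.21526034  0.01552407] [-179.92878883   -0.37112176  -89.74451771] [-0.24624778 -0.17177543  0.41728776]
2102 [ 0.40490768 -0.21292647  0.0356269 ] -0.22288095919915846 -0.1930035448139406 z
2213 [ 0.43541531 -0.21444711  0.03578614] -0.23046919438152402 -0.20041892164859285 z
rim 3938 [[ 0.4528 -0.2691  0.0409]
 [ 0.4559 -0.218   0.0451]
 [ 0.4746 -0.1593  0.0466]]
```

View pics/s2.png

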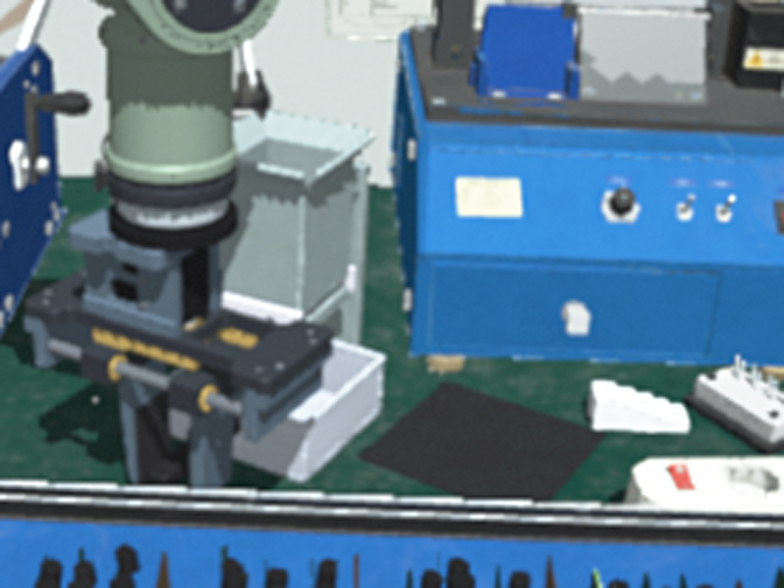

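Emit:
arm_command(
  increments=[
    [40, 0, 0, -20, 0, 0, 0],
    [40, 0, 0, -39, 0, 0, 0],
    [40, 0, 0, -39, 0, 0, 0],
    [40, 0, 0, -39, 0, 0, 0],
    [40, 0, 0, -39, 0, 0, 0],
  ],
)

```text
time: 5.72
tool_pos: [0.3831, -0.2111, 0.1895]
ee_rot: [178.9, 0.3, -89.8]
force: [0.8, -0.3, -0.1]
gripper_width: 0.0399
```

Emit:
arm_command(
  increments=[
    [40, 0, 0, -39, 0, 0, 0],
    [40, 0, 0, -30, 0, 0, 0],
    [40, -20, 0, 0, 0, 0, 0],
    [40, -25, -10, 0, 0, 0, 0],
    [40, -25, -20, 0, 0, 0, 0],
  ],
)

```text
time: 6.13
tool_pos: [0.4167, -0.1452, 0.273]
ee_rot: [-180.0, -0.4, -90.2]
force: [1.1, 0.3, 0.3]
gripper_width: 0.0397
```

Emit:
arm_command(
  increments=[
    [40, -20, -20, 0, 0, 0, 0],
    [40, -10, -20, 0, 0, 0, 0],
    [40, 0, -20, 0, 0, 0, -0.04],
    [40, 0, 0, 0, 0, 0, -0.04],
    [40, 0, 0, 0, 0, 0, 0],
  ],
)

```text
time: 6.55
tool_pos: [0.4816, -0.1087, 0.2735]
ee_rot: [-179.8, -0.4, -85.1]
force: [-0.3, -0.7, 0.9]
gripper_width: 0.0398
```

Run:
```python
from h import *
from rig import ctrl
o=ctrl.get_obs();print(o["time"],o["tool_pos"],o["ee_rot"],o["force"])
import pickle
for n in("wrist","top"):
    c=ctrl.read_camera(n);W=cloud(c);Z=W[...,2]
    if n=="wrist": cv2.imwrite("pics/w2.png",c["image"])
    m=(Z>.12)&(Z<.162)&(abs(W[...,0]-.503)<.03)&(abs(W[...,1]+.107)<.03)
    p=W[m];print(n,len(p))
    if len(p)>10:
        t=p[p[:,2]>.146];print(p.min(0),p.max(0),"top",np.median(t,0),cv2.minAreaRect((t[:,:2]*1000).astype(np.float32)))
    m=(Z>.193)&(Z<.225)&(abs(W[...,0]-.512)<.06)&(abs(W[...,1]+.213)<.06)
    p=W[m];print("lip",len(p), (p.min(0),p.max(0),np.percentile(p[:,2],[50,90,99])) if len(p) else 0)
    m=(Z>.08)&(Z<.118)&(W[...,1]>-.16)&(W[...,1]<-.10)&(W[...,0]>.44)&(W[...,0]<.57)
    p=W[m]
    if len(p)>50:print("plate/guides",cv2.minAreaRect((p[:,:2]*1000).astype(np.float32)))
print(goto(o,[.503,-.107,.137],-85.2))
```

```text
6.55 [ 0.48160817 -0.10869364  0.27345213] [-179.80004203   -0.36202428  -85.10430946] [-0.26651332 -0.6911772   0.93309396]
wrist 367
[ 0.49780443 -0.11289496  0.1204026 ] [ 0.51455083 -0.09692168  0.15308163] top [ 0.50697058 -0.10501377  0.15053562] ((506.5168151855469, -104.90442657470703), (15.267945289611816, 15.212072372436523), 4.740812301635742)
lip 9863 (array([ 0.46197553, -0.25998737,  0.1930036 ]), array([ 0.56660857, -0.16282497,  0.21161416]), array([0.20410615, 0.20917532, 0.2103108 ]))
plate/guides ((509.9892883300781, -130.10195922851562), (59.716365814208984, 91.23517608642578), 89.94976043701172)
top 0
lip 1953 (array([ 0.45988012, -0.26061891,  0.19303155]), array([ 0.56532037, -0.17551104,  0.2122599 ]), array([0.20342498, 0.20909422, 0.2110383 ]))
plate/guides ((495.5196228027344, -126.12080383300781), (86.91040802001953, 29.94455337524414), 27.5015926361084)
(array([ -0.7, -21. , 136.5]), array([-0.0035, -0.0063,  0.0017]))
```

View pics/w2.png

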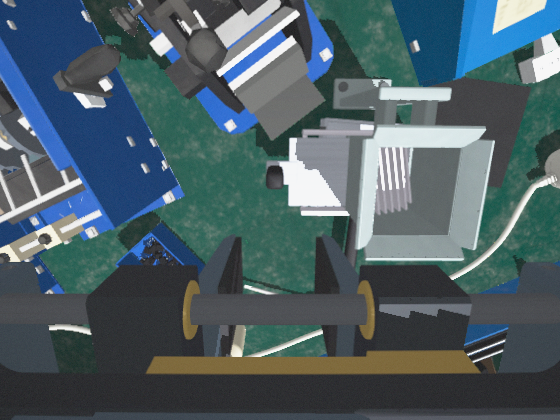

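Emit:
arm_command(
  increments=[
    [40, -1, -12, 10, -0.003, -0.006, 0],
    [40, 0, -9, 30, 0, 0, 0],
    [40, 0, -1, 30, 0, 0, 0],
    [40, 0, 0, 15, 0, 0, 0],
    [40, 0, 0, 0, 0, 0, 0],
  ],
)

```text
time: 7.07
tool_pos: [0.5028, -0.1084, 0.188]
ee_rot: [-179.6, -0.2, -85.7]
force: [-0.5, -0.6, -0.3]
gripper_width: 0.0401
```

Run:
```python
from h import *
from rig import ctrl
o=ctrl.get_obs();print(o["time"],o["tool_pos"],o["ee_rot"],o["force"])
c=ctrl.read_camera("wrist");W=cloud(c);Z=W[...,2]
m=(Z>.12)&(Z<.162)&(abs(W[...,0]-.503)<.03)&(abs(W[...,1]+.107)<.012)
p=W[m];print(len(p))
if len(p)>10:
    t=p[p[:,2]>.146];print(p.min(0),p.max(0),"top",np.median(t,0),cv2.minAreaRect((t[:,:2]*1000).astype(np.float32)))
print(goto(o,[.505,-.1055,.140],-85.2))
```

```text
7.0667 [ 0.50280538 -0.10843741  0.18801736] [-1.79648764e+02 -1.55492069e-01 -8.57381443e+01] [-0.48157569 -0.56740234 -0.26030712]
747
[ 0.49878041 -0.11327989  0.12028517] [ 0.51470714 -0.09680572  0.15298009] top [ 0.50745999 -0.10514528  0.1505661 ] ((506.6562805175781, -104.96714782714844), (14.894621849060059, 15.995882034301758), 4.287117958068848)
(array([-2.9, -2.1, 48. ]), array([-0.0061, -0.0027, -0.0094]))
```

Emit:
arm_command(
  increments=[
    [40, -3, -3, 15, -0.006, -0.003, -0.009],
    [40, 0, 0, 14, 0, 0, 0],
    [40, 0, 0, 8, 0, 0, 0],
    [40, 0, 0, 3, 0, 0, 0],
    [40, 0, 0, 0, 0, 0, 0],
  ],
)

```text
time: 7.53
tool_pos: [0.5085, -0.1075, 0.1545]
ee_rot: [-179.3, -0.2, -85.5]
force: [-0.2, 0.5, 1.0]
gripper_width: 0.04
```

Run:
```python
from h import *
from rig import ctrl
o=ctrl.get_obs();print(o["time"],o["tool_pos"],o["ee_rot"],o["force"],goto(o,[.5055,-.1055,.140],-85.2))
```

```text
7.5333 [ 0.50851137 -0.1074836   0.15450972] [-179.33142124   -0.21183319  -85.46636917] [-0.17138635  0.49986214  0.98865747] (array([-2.3,  3. , 14.5]), array([-0.0117, -0.0037, -0.0046]))
```

Emit:
arm_command(
  increments=[
    [40, -2, 2, 7, -0.012, -0.004, -0.005],
    [40, 0, 0, 5, 0, 0, 0],
    [40, 0, 0, 2, 0, 0, 0],
    [10, 0, 0, 0, 0, 0, 0],
    [10, 0, 0, 0, 0, 0, 0],
  ],
  newtons=25,
)

```text
time: 7.95
tool_pos: [0.5078, -0.1062, 0.1424]
ee_rot: [-179.8, -0.1, -85.2]
force: [0.2, -0.8, -0.1]
gripper_width: 0.0296
```

Emit:
arm_command(
  increments=[
    [10, 0, 0, 0, 0, 0, 0],
    [10, 0, 0, 0, 0, 0, 0],
    [10, 0, 0, 0, 0, 0, 0],
    [10, 0, 0, 0, 0, 0, 0],
    [10, 0, 0, 0, 0, 0, 0],
  ],
)

```text
time: 8.37
tool_pos: [0.5078, -0.1056, 0.1426]
ee_rot: [-179.8, -0.0, -85.2]
force: [0.4, 0.3, -1.8]
gripper_width: 0.0157
```

Emit:
arm_command(
  increments=[
    [10, -4, 0, 0, 0, 0, 0],
    [10, -7, 0, 0, 0, 0, 0],
    [10, -8, 0, 0, 0, 0, 0],
    [10, -8, 0, 0, 0, 0, 0],
    [10, -8, 0, 0, 0, 0, 0],
  ],
)

```text
time: 8.78
tool_pos: [0.5053, -0.0725, 0.1425]
ee_rot: [-179.7, -0.4, -85.3]
force: [-0.1, -4.7, -0.5]
gripper_width: 0.0158
```

Run:
```python
from h import *
from rig import ctrl
o=ctrl.get_obs();print(o["time"],o["tool_pos"],o["ee_rot"],o["force"],o["gripper_width"])
p=np.array([.506,-.1055,0]);h=np.radians(4.8);u=np.array([-np.sin(h),np.cos(h),0]);print((o["tool_pos"]-p)@u)
```

```text
8.7833 [ 0.50529929 -0.07247607  0.14254286] [-179.70893556   -0.44235982  -85.25491112] [-0.10922403 -4.73352932 -0.45802387] 0.015765493630454788
0.03296674859153832
```

Emit:
arm_command(
  increments=[
    [10, -7, 0, 0, 0, 0, 0],
    [10, -7, 0, 0, 0, 0, 0],
    [10, -6, 0, 0, 0, 0, 0],
    [10, -4, 0, 0, 0, 0, 0],
    [10, -3, 0, 0, 0, 0, 0],
  ],
)

```text
time: 9.2
tool_pos: [0.5028, -0.0409, 0.1426]
ee_rot: [-179.7, -0.5, -85.1]
force: [1.2, -3.2, -0.5]
gripper_width: 0.0153
```

Emit:
arm_command(
  increments=[
    [10, -3, 0, 0, 0, 0, 0],
    [10, -3, 0, 0, 0, 0, 0],
    [10, -3, 0, 0, 0, 0, 0],
    [10, -3, 0, 0, 0, 0, 0],
    [10, -2, 0, 0, 0, 0, 0],
  ],
)

```text
time: 9.62
tool_pos: [0.5027, -0.0392, 0.1424]
ee_rot: [-179.7, -2.2, -84.5]
force: [1.2, -8.3, -1.0]
gripper_width: 0.0156
```

Run:
```python
from h import *
from rig import ctrl
o=ctrl.get_obs();print(o["time"],o["tool_pos"],o["force"],o["gripper_width"])
p=np.array([.506,-.1055,0]);h=np.radians(4.8);u=np.array([-np.sin(h),np.cos(h),0]);print((o["tool_pos"]-p)@u)
a=ctrl.read_camera("scene")["image"][90:300,180:460];b=ctrl.read_camera("top")["image"][90:250,150:350]
cv2.imwrite("pics/both.png",np.hstack([cv2.resize(a,(450,338)),cv2.resize(b,(350,338))]))
```

```text
9.6167 [ 0.50266724 -0.03920157  0.14242809] [ 1.22299369 -8.32450946 -1.01647894] 0.01560748771300326
0.06634478866337752
```

View pics/both.png

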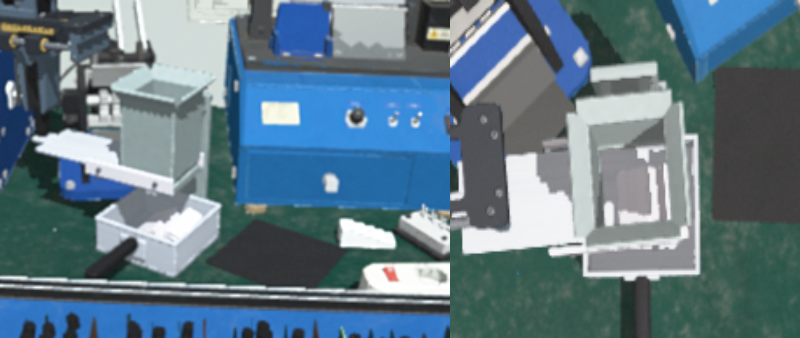

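The gate is against its end stop: the post stopped at 66 mm and the force rose to 8 N. The picture shows the heat sinks in the pan, so I'll check that numerically before closing.

Run:
```python
from h import *
from rig import ctrl
c=ctrl.read_camera("top");W=cloud(c)
m=(abs(W[...,0]-.512)<.03)&(abs(W[...,1]+.213)<.026)
print("chute column z hist",np.histogram(W[m][:,2],bins=np.arange(-.01,.22,.01)))
c=ctrl.read_camera("scene");W=cloud(c);Z=W[...,2]
m=(abs(W[...,0]-.508)<.05)&(abs(W[...,1]+.214)<.05)&(Z<.08)
print("pan inside z",np.histogram(Z[m],bins=np.arange(-.01,.09,.01)))
m=(Z>.006)&(Z<.085)&(W[...,0]>.40)&(W[...,0]<.62)&(W[...,1]>-.33)&(W[...,1]<-.06)&~((abs(W[...,0]-.508)<.062)&(abs(W[...,1]+.214)<.062))
print("outside",m.sum(),np.percentile(W[m],[0,50,100],axis=0).round(3) if m.any() else 0)
```

```text
chute column z hist (array([  3,  33,  51, 354, 293,  19,   0,   0,   0,   0,   0,   0,   0,
         0,   0,   0,   0,   0,   0,   0,   0,   0]), array([-0.01,  0.  ,  0.01,  0.02,  0.03,  0.04,  0.05,  0.06,  0.07,
        0.08,  0.09,  0.1 ,  0.11,  0.12,  0.13,  0.14,  0.15,  0.16,
        0.17,  0.18,  0.19,  0.2 ,  0.21]))
pan inside z (array([  0,  43,   0, 110, 312,  74,   0,   0,   0]), array([-0.01,  0.  ,  0.01,  0.02,  0.03,  0.04,  0.05,  0.06,  0.07,
        0.08]))
outside 988 [[ 0.401 -0.286  0.006]
 [ 0.583 -0.217  0.038]
 [ 0.62  -0.06   0.085]]
```

Emit:
arm_command(
  increments=[
    [10, 3, 0, 0, 0, -0.02, 0],
    [10, 6, 0, 0, 0, -0.018, 0],
    [10, 8, 0, 0, 0, 0, 0],
    [10, 8, 0, 0, 0, 0, 0],
    [10, 8, 0, 0, 0, 0, 0],
  ],
)

```text
time: 10.23
tool_pos: [0.5048, -0.0664, 0.1423]
ee_rot: [-179.8, 0.8, -84.7]
force: [-1.4, 3.0, 1.2]
gripper_width: 0.0158
```

```bash
cat > t.py <<'E'
from h import *
from rig import ctrl
o=ctrl.get_obs();print(o["time"],o["tool_pos"],o["ee_rot"],o["force"],o["gripper_width"])
p=np.array([.506,-.1055,0]);h=np.radians(4.8);u=np.array([-np.sin(h),np.cos(h),0]);print((o["tool_pos"]-p)@u, goto(o,[.5077,-.109,.1425],-85.2))
E
python3 t.py
```

```text
10.2333 [ 0.50475954 -0.06644051  0.14230513] [-179.7597167     0.80489471  -84.71459742] [-1.43242382  2.95968069  1.23267299] 0.01575125963332416
0.03902629803726872 (array([42.6,  1. , -0.8]), array([-0.0041,  0.0141,  0.0084]))
```

Emit:
arm_command(
  increments=[
    [10, 8, 0, 0, 0, 0.014, 0.008],
    [10, 8, 0, 0, 0, 0, 0],
    [10, 8, 0, 0, 0, 0, 0],
    [10, 6, 0, 0, 0, 0, 0],
    [10, 4, 0, 0, 0, 0, 0],
  ],
)

```text
time: 10.65
tool_pos: [0.5076, -0.1027, 0.1423]
ee_rot: [-179.8, 0.0, -85.2]
force: [0.3, 3.4, 0.6]
gripper_width: 0.0159
```

Emit:
arm_command(
  increments=[
    [10, 3, 0, 0, 0, 0, 0],
    [10, 3, 0, 0, 0, 0, 0],
    [10, 3, 0, 0, 0, 0, 0],
    [10, 3, 0, 0, 0, 0, 0],
    [10, 3, 0, 0, 0, 0, 0],
  ],
)

```text
time: 11.07
tool_pos: [0.5078, -0.107, 0.1422]
ee_rot: [-179.8, 1.6, -85.8]
force: [-0.1, 12.7, 3.2]
gripper_width: 0.0156
```

```bash
python3 t.py
```

```text
11.0667 [ 0.50777297 -0.10703529  0.14217995] [-179.83891079    1.64108957  -85.75237187] [-0.14352849 12.70050885  3.18900833] 0.015589144195091003
-0.001678268687762773 (array([ 1.9,  0.2, -0.4]), array([-0.0029,  0.0286, -0.0097]))
```

Emit:
arm_command(
  increments=[
    [16, 1, 0, 0, 0, 0, 0],
    [25, 0, 0, 0, 0, 0, 0],
    [40, 0, 0, 0, 0, 0.01, 0],
    [40, 0, 0, 0, 0, 0.01, 0],
    [40, 0, 0, 0, 0, 0.008, 0],
  ],
)

```text
time: 11.48
tool_pos: [0.5081, -0.1098, 0.1421]
ee_rot: [-179.8, -0.2, -85.8]
force: [0.6, 0.5, -0.4]
gripper_width: 0.0387
```

Emit:
arm_command(
  increments=[
    [40, 0, 0, -10, 0, 0, 0],
    [40, 0, 0, -25, 0, 0, 0],
    [40, 0, 0, -35, 0, 0, 0],
    [40, 0, 0, -35, 0, 0, 0],
    [40, 0, 0, -25, 0, 0, 0],
  ],
)

```text
time: 11.9
tool_pos: [0.5037, -0.109, 0.2729]
ee_rot: [179.3, -0.2, -85.7]
force: [1.5, -0.2, -1.1]
gripper_width: 0.0404
```

Run:
```python
from h import *
from rig import ctrl
o=ctrl.get_obs();print(o["time"],o["tool_pos"],o["ee_rot"],o["force"],goto(o,[.3886,-.2145,.27],-89.7))
c=ctrl.read_camera("wrist");W=cloud(c);Z=W[...,2]
m=(Z>.12)&(Z<.162)&(abs(W[...,0]-.503)<.03)&(abs(W[...,1]+.107)<.03)
p=W[m];t=p[p[:,2]>.146];print(len(p),"post",np.median(t,0),cv2.minAreaRect((t[:,:2]*1000).astype(np.float32)))
```

```text
11.9 [ 0.50367664 -0.1090312   0.27289915] [179.29653062  -0.18215578 -85.69151637] [ 1.52281208 -0.19711584 -1.08565585] (array([ 96.5, 122.6,   4.7]), array([ 0.0122, -0.0036,  0.0699]))
382 post [ 0.50740987 -0.10809147  0.15049705] ((506.48858642578125, -108.14138793945312), (16.121273040771484, 14.592691421508789), 3.7681829929351807)
```

Emit:
arm_command(
  increments=[
    [50, 0, 25, 0, 0.012, 0, 0.035],
    [50, 0, 25, 0, 0, 0, 0.035],
    [50, 10, 25, 0, 0, 0, 0],
    [50, 20, 25, 0, 0, 0, 0],
    [50, 25, 15, 0, 0, 0, 0],
  ],
)

```text
time: 12.37
tool_pos: [0.3929, -0.1673, 0.2835]
ee_rot: [-178.6, -0.6, -89.4]
force: [-0.5, -0.1, -0.8]
gripper_width: 0.0499
```

Emit:
arm_command(
  increments=[
    [50, 25, 8, 0, 0, 0, 0],
    [50, 12, 0, 0, 0, 0, 0],
    [50, 0, 0, 30, 0, 0, 0],
    [50, 0, 0, 35, 0, 0, 0],
    [50, 0, 0, 30, 0, 0, 0],
  ],
)

```text
time: 12.78
tool_pos: [0.3882, -0.2157, 0.1976]
ee_rot: [-177.4, -1.7, -89.8]
force: [-0.8, -0.6, -0.6]
gripper_width: 0.0502
```

```bash
cat > t2.py <<'E'
from h import *
from rig import ctrl
o=ctrl.get_obs();print(o["time"],o["tool_pos"],o["ee_rot"],o["force"],goto(o,[.3886,-.2140,.018],-89.7))
w=ctrl.read_camera("wrist");W=cloud(w);Z=W[...,2]
for lo,hi in((.385,.41),(.41,.43),(.43,.449)):
    m=(Z>.030)&(Z<.042)&(W[...,0]>lo)&(W[...,0]<hi)&(abs(W[...,1]+.214)<.03)&(w["image"].max(-1)<90)
    p=W[m];print(len(p), (p.mean(0),p[:,1].min(),p[:,1].max(),p[:,0].min()) if len(p) else 0)
E
python3 t2.py
```

```text
12.7833 [ 0.3881594  -0.21571304  0.19762693] [-177.38423139   -1.69380826  -89.84768134] [-0.81358161 -0.58591752 -0.58467862] (array([ -7. ,   7.7, 179.3]), array([-0.0456, -0.0296, -0.0019]))
250 (array([ 0.39770122, -0.21383827,  0.0355875 ]), np.float64(-0.22216744020052576), np.float64(-0.2068925446640846), np.float64(0.3850200126739061))
251 (array([ 0.42058151, -0.21392736,  0.03559347]), np.float64(-0.2221077911569951), np.float64(-0.20694780007355518), np.float64(0.4100320682258461))
285 (array([ 0.4397484 , -0.21445506,  0.03568334]), np.float64(-0.22208799890173178), np.float64(-0.20710810972944807), np.float64(0.43051998833265104))
```

Handle is at y = −0.214, yaw ≈ 0. I'll correct the tool's tilt and descend.

Emit:
arm_command(
  increments=[
    [50, 0, 0, 10, -0.046, -0.03, 0],
    [50, -1, 0, 30, 0, 0, 0],
    [50, 0, 0, 35, 0, 0, 0],
    [50, 0, 0, 35, 0, 0, 0],
    [50, 0, 0, 15, 0, 0, 0],
  ],
)

```text
time: 13.25
tool_pos: [0.3876, -0.2152, 0.0698]
ee_rot: [179.8, -0.0, -89.8]
force: [0.3, -0.1, -0.1]
gripper_width: 0.0503
```

```bash
python3 t2.py
```

```text
13.25 [ 0.38760138 -0.21520509  0.06976714] [ 1.79820093e+02 -3.23108691e-03 -8.97601933e+01] [ 0.26434687 -0.08697971 -0.13882627] (array([-1.2, -1.2, 51.8]), array([ 0.0031, -0.0001, -0.0011]))
858 (array([ 0.39800937, -0.21466973,  0.03577521]), np.float64(-0.22249021002991268), np.float64(-0.20681864583942297), np.float64(0.3850196404355453))
782 (array([ 0.42008902, -0.21450895,  0.03579293]), np.float64(-0.22217519541880873), np.float64(-0.20684827379494095), np.float64(0.41002818838298777))
580 (array([ 0.43698958, -0.21476217,  0.03578112]), np.float64(-0.22253131963461617), np.float64(-0.20647095703231227), np.float64(0.43001174643823))
```

Emit:
arm_command(
  increments=[
    [50, -1, -1, 20, 0.003, 0, 0],
    [50, 0, 0, 17, 0, 0, 0],
    [50, 0, 0, 9, 0, 0, 0],
    [50, 0, 0, 3, 0, 0, 0],
    [50, 0, 0, 0, 0, 0, 0],
  ],
)

```text
time: 13.72
tool_pos: [0.3926, -0.2165, 0.0231]
ee_rot: [-179.8, -0.2, -89.7]
force: [0.0, 0.3, -0.6]
gripper_width: 0.0499
```

```bash
python3 t2.py | head -1
```

```text
13.7167 [ 0.39259742 -0.21645811  0.02314789] [-179.79632331   -0.1826046   -89.67563682] [ 0.00462309  0.34357734 -0.5824053 ] (array([-2.5,  4. ,  5.1]), array([-0.0036, -0.0032,  0.0004]))
```

Emit:
arm_command(
  increments=[
    [50, -2, 0, 5, -0.003, -0.003, 0],
    [50, 0, 0, 3, 0, 0, 0],
    [5, 0, 0, 0, 0, 0, 0],
    [5, 0, 0, 0, 0, 0, 0],
    [5, 0, 0, 0, 0, 0, 0],
  ],
  newtons=55,
)

```text
time: 14.18
tool_pos: [0.3955, -0.2159, 0.0184]
ee_rot: [-179.6, -0.2, -89.7]
force: [-0.5, -0.3, 0.0]
gripper_width: 0.0328
```

Emit:
arm_command(
  increments=[
    [5, 0, 0, 0, 0, 0, 0],
    [5, 0, 0, 0, 0, 0, 0],
    [5, 0, 0, 0, 0, 0, 0],
    [5, 0, 0, -3, 0, 0, 0],
    [5, 0, 0, -3, 0, 0, 0],
  ],
)

```text
time: 14.6
tool_pos: [0.394, -0.2151, 0.0241]
ee_rot: [-179.8, -0.1, -89.7]
force: [-0.1, -0.5, -3.4]
gripper_width: 0.0157
```

Emit:
arm_command(
  increments=[
    [5, 0, 0, -2, 0, 0, 0],
    [5, 4, 0, 0, 0, 0, 0],
    [5, 8, 0, 0, 0, 0, 0],
    [5, 10, 0, 0, 0, 0, 0],
    [5, 12, 0, 0, 0, 0, 0],
  ],
)

```text
time: 15.02
tool_pos: [0.3923, -0.2493, 0.0262]
ee_rot: [-180.0, -0.0, -89.5]
force: [0.1, -0.3, -3.4]
gripper_width: 0.0155
```

```bash
python3 t2.py | head -1
```

```text
15.0167 [ 0.39234614 -0.24927886  0.02616632] [-1.79990188e+02 -2.17278809e-02 -8.94535369e+01] [ 0.13541961 -0.28223019 -3.44911148] (array([-35.3,   3.4,   8.2]), array([-0.0002, -0.0004,  0.0043]))
```

Emit:
arm_command(
  increments=[
    [5, 14, 0, 0, 0, 0, 0],
    [5, 15, 0, 0, 0, 0, 0],
    [5, 15, 0, 0, 0, 0, 0],
    [5, 15, 0, 0, 0, 0, 0],
    [5, 14, 0, 0, 0, 0, 0],
  ],
)

```text
time: 15.48
tool_pos: [0.3927, -0.3305, 0.0256]
ee_rot: [-180.0, -0.1, -89.7]
force: [0.6, 0.2, -3.1]
gripper_width: 0.0152
```

Emit:
arm_command(
  increments=[
    [5, 12, -4, 0, 0, 0, 0],
    [5, 8, -10, 0, 0, 0, 0.015],
    [5, 0, -12, 0, 0, 0, 0.015],
    [5, 0, -10, 0, 0, 0, 0],
    [5, 0, -5, 0, 0, 0, 0],
  ],
)

```text
time: 15.9
tool_pos: [0.4333, -0.3597, 0.0246]
ee_rot: [-180.0, -0.2, -91.9]
force: [0.4, -0.1, -2.2]
gripper_width: 0.0155
```

```bash
cat > t3.py <<'E'
from h import *
from rig import ctrl
o=ctrl.get_obs();print(o["time"],o["tool_pos"],o["ee_rot"],o["force"],goto(o,[.447,-.3484,.02],-91.8))
for n in("top","scene"):
    c=ctrl.read_camera(n);W=cloud(c);Z=W[...,2]
    m=(Z>.036)&(Z<.065)&(W[...,0]>.46)&(W[...,0]<.635)&(W[...,1]>-.45)&(W[...,1]<-.25)
    p=W[m];q=(p[:,:2]*1000).astype(np.float32);print(n,len(p),cv2.minAreaRect(q),np.percentile(p,[2,98],axis=0).round(4))
    lo=p[p[:,0]<.52];hi=p[p[:,0]>.6];print("z front/back",np.percentile(lo[:,2],90),np.percentile(hi[:,2],90) if len(hi) else 0)
    if n=="top": cv2.imwrite("pics/t5.png",cv2.resize(c["image"][80:280,180:440],None,fx=3,fy=3,interpolation=cv2.INTER_CUBIC))
E
python3 t3.py
```

```text
15.9 [ 0.43329835 -0.35968399  0.02458836] [-1.79978948e+02 -1.56138981e-01 -9.18923761e+01] [ 0.37722578 -0.13432286 -2.22906021] (array([-11.7, -13.3,   4.6]), array([-0.0004, -0.0027, -0.0016]))
top 984 ((584.159912109375, -348.60113525390625), (164.11317443847656, 144.41632080078125), 21.368682861328125) [[ 0.4919 -0.42    0.0366]
 [ 0.6313 -0.2582  0.0621]]
z front/back 0.05195208670400447 0.062282402949179305
scene 453 ((554.8624267578125, -361.5973815917969), (116.5608139038086, 155.5371551513672), 87.84803009033203) [[ 0.4868 -0.42    0.0364]
 [ 0.6038 -0.332   0.0525]]
z front/back 0.05121588206005046 0.056774934138561016
```

Emit:
arm_command(
  increments=[
    [5, -6, -6, 0, 0, 0, 0],
    [5, -5, -5, 0, 0, 0, 0],
    [5, 0, -1, 0, 0, 0, 0],
    [5, 0, 0, 0, 0, 0, 0],
    [5, 0, 0, 0, 0, 0, 0],
  ],
)

```text
time: 16.42
tool_pos: [0.4445, -0.3449, 0.024]
ee_rot: [179.8, 0.0, -91.7]
force: [-0.6, -0.7, -2.4]
gripper_width: 0.0157
```

```bash
python3 t3.py
```

```text
16.4167 [ 0.44449541 -0.34494013  0.02401566] [ 1.79786465e+02  7.15470132e-03 -9.16986548e+01] [-0.55062059 -0.7444374  -2.36959165] (array([ 3.4, -2.6,  4. ]), array([0.0037, 0.0001, 0.0018]))
top 883 ((567.1544189453125, -327.8745422363281), (155.8251953125, 134.27645874023438), 88.6478271484375) [[ 0.5039 -0.4056  0.0365]
 [ 0.6315 -0.2582  0.0619]]
z front/back 0.050810775385111105 0.056263014017585045
scene 442 ((546.887451171875, -349.2551574707031), (109.89759826660156, 173.15074157714844), 88.30742645263672) [[ 0.484  -0.4048  0.0364]
 [ 0.6321 -0.3029  0.0617]]
z front/back 0.05026283231815594 0.0618972512052518
```

View pics/t5.png

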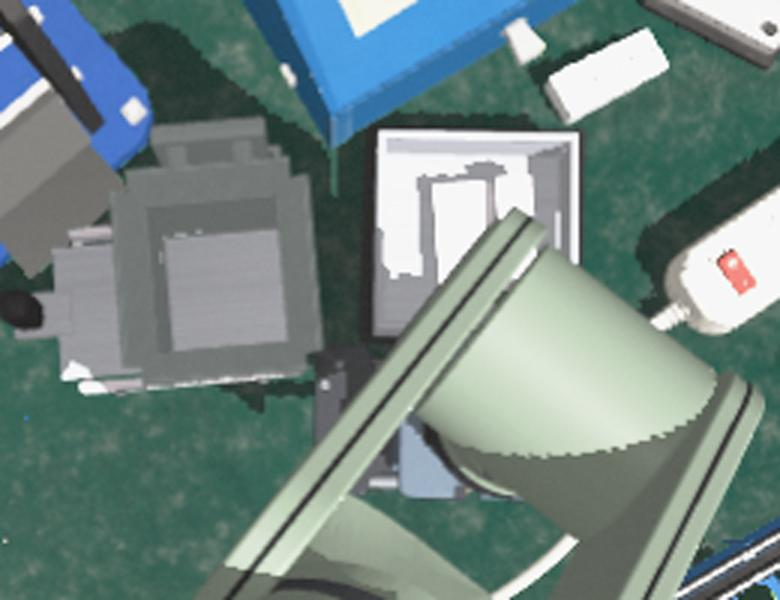

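Run:
```python
from h import *;import pickle
c=pickle.load(open("top1.pkl","rb"))
f=lambda a,b,h:ray(c,180+(a+.5)/3-.5,80+(b+.5)/3-.5,h)[:2]
for h in(.048,.051): print([f(*q,h).round(4) for q in((378,129),(580,131),(374,336))],(f(580,131,h)+f(374,336,h))/2)
```

```text
[array([ 0.6147, -0.2946]), array([ 0.6122, -0.4076]), array([ 0.498 , -0.2912])] [ 0.55508973 -0.34938247]
[array([ 0.614 , -0.2945]), array([ 0.6115, -0.4071]), array([ 0.4977, -0.291 ])] [ 0.55459222 -0.34906063]
```

Emit:
arm_command(
  increments=[
    [5, 2, -4, 0, 0.003, 0, 0],
    [5, 1, -2, 0, 0, 0, 0],
    [5, 0, 0, 2, 0, 0, 0],
    [5, 0, 0, 2, 0, 0, 0],
    [5, 0, 0, 1, 0, 0, 0],
  ],
)

```text
time: 16.93
tool_pos: [0.4508, -0.3494, 0.0193]
ee_rot: [-180.0, -0.0, -91.8]
force: [-3.6, 1.6, 1.2]
gripper_width: 0.0158
```

```bash
python3 t3.py|head -1
```

```text
16.9333 [ 0.45078189 -0.34942366  0.01929531] [-1.79966013e+02 -4.95672335e-02 -9.17579648e+01] [-3.59188402  1.59419212  1.18092119] (array([-0.9,  3.8, -0.7]), array([-0.0006, -0.0009,  0.0007]))
```

Emit:
arm_command(
  increments=[
    [5, 0, 0, 1, 0, 0, 0],
    [25, 0, 0, 0, 0, 0, 0],
    [45, 0, 0, 0, 0, 0, 0],
    [45, 0, 0, 0, 0, 0, 0],
    [45, 0, 0, 0, 0, 0, 0],
  ],
)

```text
time: 17.45
tool_pos: [0.4527, -0.3508, 0.0201]
ee_rot: [-179.7, -0.2, -91.8]
force: [0.5, -0.2, -0.4]
gripper_width: 0.0396
```

Emit:
arm_command(
  increments=[
    [45, 0, 0, -10, 0, 0, 0],
    [45, 0, 0, -25, 0, 0, 0],
    [45, 0, 0, -35, 0, 0, 0],
    [45, 0, 0, -39, 0, 0, 0],
    [45, 0, 0, -39, 0, 0, 0],
  ],
)

```text
time: 17.87
tool_pos: [0.4479, -0.347, 0.1665]
ee_rot: [179.4, 0.4, -91.8]
force: [0.5, -0.6, -0.7]
gripper_width: 0.045
```

Emit:
arm_command(
  increments=[
    [45, 0, 30, -20, 0, 0, 0],
    [45, 0, 35, 0, 0, 0, 0],
    [45, 0, 35, 0, 0, 0, 0],
    [45, 0, 0, 0, 0, 0, 0],
    [45, 0, 0, 0, 0, 0, 0],
  ],
)

```text
time: 18.28
tool_pos: [0.3511, -0.3483, 0.2035]
ee_rot: [-179.2, -0.7, -91.7]
force: [0.4, -0.9, -0.2]
gripper_width: 0.0447
```

```bash
python3 t3.py
python3 - <<'E'
from h import *
from rig import ctrl
c=ctrl.read_camera("top");W=cloud(c);Z=W[...,2]
m=(abs(W[...,0]-.561)<.04)&(abs(W[...,1]+.352)<.04);print("inside z",np.histogram(Z[m],bins=np.arange(-.005,.06,.005)))
m=(Z>.137)&(Z<.165)&(abs(W[...,0]-.503)<.02)&(abs(W[...,1]+.107)<.02);print("post",m.sum(),np.median(W[m],0))
E
```

```text
18.2833 [ 0.3511201  -0.34834934  0.20354432] [-179.20382981   -0.73827166  -91.69632191] [ 0.37230489 -0.90833947 -0.156887  ] (array([ -5.2, -93.3, 184.8]), array([-0.0139, -0.0129,  0.0019]))
top 1236 ((547.7172241210938, -329.8572998046875), (158.84446716308594, 173.58929443359375), 89.2977523803711) [[ 0.4726 -0.4089  0.0361]
 [ 0.6301 -0.261   0.06  ]]
z front/back 0.046443335529958316 0.05726462593405483
scene 1405 ((548.2196044921875, -329.25048828125), (159.2786865234375, 172.09127807617188), 88.46885681152344) [[ 0.4735 -0.4085  0.0362]
 [ 0.6324 -0.2683  0.0626]]
z front/back 0.04626562421491173 0.05986438170835493
inside z (array([ 74, 742,  54,  16,  62, 635,  32, 113, 322,   2,   0,   0]), array([-0.005,  0.   ,  0.005,  0.01 ,  0.015,  0.02 ,  0.025,  0.03 ,
        0.035,  0.04 ,  0.045,  0.05 ,  0.055]))
post 123 [ 0.50343541 -0.10977237  0.15005121]
```

View pics/t5.png

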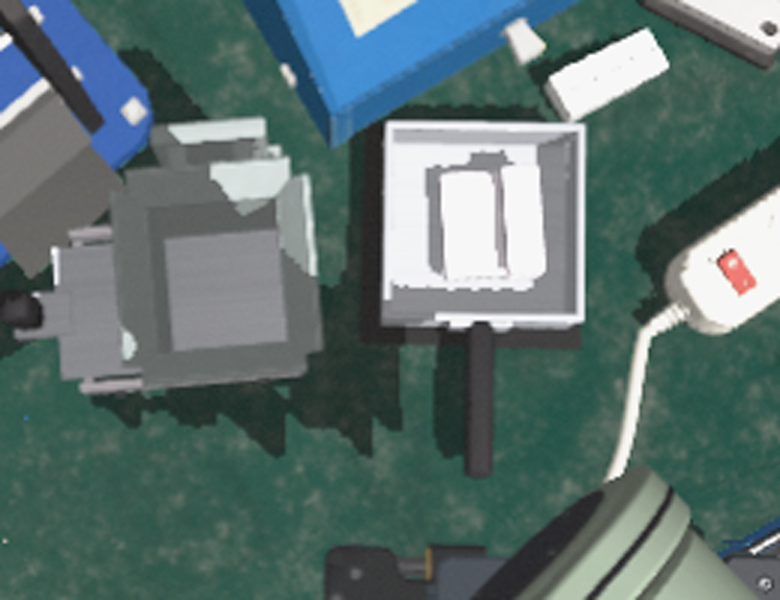

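Both sinks are in the pan, and the gate is home. I'll compute the pan centre from rim corners (384,121), (585,122), (583,326), (383,327).

Run:
```python
from h import *;import pickle
from rig import ctrl
c=ctrl.read_camera("top")
f=lambda a,b,h:ray(c,180+(a+.5)/3-.5,80+(b+.5)/3-.5,h)[:2]
P=[f(*q,.045) for q in((384,121),(585,122),(583,326),(383,327))];print(np.round(P,4),np.mean(P,0))
for n in("top","scene"):
    c=ctrl.read_camera(n);W=cloud(c);Z=W[...,2]
    for nm,m in (("back",abs(W[...,0]-.616)<.006),("front",abs(W[...,0]-.506)<.006),("L",abs(W[...,1]+.297)<.006),("R",abs(W[...,1]+.407)<.006)):
        m=m&(Z>.036)&(Z<.052)&(abs(W[...,0]-.561)<.062)&(abs(W[...,1]+.352)<.062)
        p=W[m];print(n,nm,len(p),np.median(p,0).round(4),np.percentile(p[:,2],85).round(4))
    m=(Z>.0385)&(Z<.05)&(abs(W[...,0]-.561)<.065)&(abs(W[...,1]+.352)<.065)
    print(cv2.minAreaRect((W[m][:,:2]*1000).astype(np.float32)))
    m=(Z>.03)&(Z<.042)&(W[...,0]>.40)&(W[...,0]<.49)&(abs(W[...,1]+.35)<.025)
    p=W[m];print("handle",len(p),p[:,0].min(),np.polyfit(p[:,0],p[:,1],1),np.polyfit(p[:,0],p[:,2],1))
```

```text
[[ 0.6199 -0.2982]
 [ 0.618  -0.411 ]
 [ 0.5028 -0.4079]
 [ 0.5033 -0.2964]] [ 0.56099577 -0.35335586]
top back 238 [ 0.6154 -0.3565  0.0444] 0.0463
top front 209 [ 0.5082 -0.3485  0.0443] 0.0463
top L 177 [ 0.5536 -0.2986  0.0451] 0.0468
top R 218 [ 0.5591 -0.4071  0.0443] 0.0463
((561.5101318359375, -347.8382873535156), (123.1356430053711, 127.29064178466797), 89.2861099243164)
handle 383 0.4186634518755542 [-0.02395778 -0.33866937] [0.0021203  0.03462557]
scene back 283 [ 0.617  -0.3524  0.0425] 0.0461
scene front 318 [ 0.5092 -0.3547  0.0418] 0.046
scene L 168 [ 0.5615 -0.2991  0.0438] 0.0465
scene R 155 [ 0.5591 -0.407   0.0449] 0.0464
((563.8541870117188, -347.71075439453125), (123.50201416015625, 120.15321350097656), 88.2437515258789)
handle 216 0.4241235752880445 [-0.05064623 -0.32786518] [-0.00578239  0.03879004]
```

```bash
python3 -c "
from rig import ctrl
print(ctrl.finish_job(), ctrl.get_obs()['time'])"
```

```text
the job is handed in; nothing more can be done
the job is handed in; nothing more can be done
```

The job is done and handed in; the robot's clock read about 18.3 s of the 67 s at the last reading. I set the pan under the chute with the gate shut and drew the gate to its end stop. Both sinks dropped into the pan. I then pushed the gate home and carried the pan back to the mat.

**Gate:** the gripper's body would have hit the machines behind, so I held the post near its top, with 9–10 mm of overlap. It travelled 68 mm between the two stops, and the contact force was 8 N at the outer stop and 13 N at the inner one. It now sits about 3 mm further in than at the start, so it had begun slightly open.

**Last checks:**
- **Pan position:** its centre measures (0.561, −0.353) m against the mat's (0.561, −0.352) m, so it is about 1 mm off.
- **Level:** all four rims are within about 1 mm of each other in the top camera. In the scene camera they are within about 3 mm by median height and agree at the top edge.
- **Heat sinks:** both are in the pan, the chute is empty, and the picture shows nothing on the bench.
- **Robot:** it is clear of everything.

**Disagreements:**
- The top and wrist cameras differed by about 3 mm on the gate post's position.
- A rectangle fitted to the rim's range points put the pan centre about 5 mm to the left, but those points included part of the machine behind. I relied on the rim corners instead.

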